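# Free the seized hot valve of the pan filler and shut it snug

### The job

The hot valve (red handwheel) of the pan filler has stood open so long that scale has seized it. Break it loose with a short firm twist clockwise, then run it down freely and shut it until its washer sits snugly on the seat - properly closed, but not forced, because the washer is soft and crushes easily. Let go of it, and leave the cold valve (blue) and everything else on the counter as they are.

Things in the scene. Friction and masses are not known exactly. Their poses are not given: they have to be found in the camera images.
- faucet: Deck-mounted pan filler tap, chrome: body 250 mm wide (y), 54 mm deep, 50 mm high, fixed. Origin on the counter under its middle; +y points to the hot valve, -x along the spout, which reaches 175 mm out and is at most 116 mm high. A white wire drip grid 240 x 370 mm, 16 mm high, lies under the spout, centred 190 mm to -x
- hot_stem: Spindle of the hot valve with the red fluted handwheel on top: round, 48 mm in diameter, 24 mm high, gripped across its diameter at any angle. Origin on its vertical axis, half-way up the wheel, 84 mm above the counter at the start. Below the wheel are only a thin spindle and a 31 mm nut, 21 mm under the wheel's middle. Sinks 10 mm per turn clockwise (1.6 mm per rad); its axes do not turn
- hot_handle (a joint): Angle of the red handwheel, rad; grows as it is turned clockwise seen from above (closing). Between -0.06 and 0 at the start. Seized with scale: it takes about 0.4 to 0.8 N m to turn it through the first 0.8 rad at most (so grip it hard), then the scale lets go with a snap and it turns freely, against a packing drag of 0.08 N m, which also holds it where it is left
- hot_valve (a point): Top of the hot valve's body, on the wheel's axis, 50 mm above the counter. Inside, unseen, the washer meets its seat at a wheel angle anywhere from 1.5 to 4.2 rad. From there the torque climbs above the free-running level by 0.65 N m per rad. Snug: 0.12 to 0.22 N m above it; less than 0.05 drips; 0.35 (washer load 220 N) crushes the washer. Let go, the wheel may spring back a little
- cold_handle (a joint): Angle of the blue handwheel of the cold valve, rad: the same wheel, 100 mm to -y of the middle of the tap, shut, at 0. Not to be turned
- pan: Brown enamelled roasting pan, 194 x 324 mm over its rim and 60 mm high, standing on the drip grid under the spout; loose, origin under its middle
- soda_can: Tin with a yellow label, 66 mm in diameter, 100 mm high, behind the tap; loose, origin under its middle
- sifter: Drum flour sifter of bright metal, 124 mm in diameter, 130 mm high, with a wire handle at one side; loose, origin under its middle
- mix_bowl: Steel mixing bowl, 200 mm in diameter, 75 mm high; loose, origin under its middle
- flour_jar: Glass jar with a steel cap, 90 mm in diameter, 130 mm high; loose, origin under its middle
- cutter: Round steel dough cutter, 80 mm in diameter, 30 mm high; loose, origin under its middle
- scraper: Dough scraper with a wooden grip, 103 x 150 mm, lying flat; loose, origin under the middle of the grip
- pastry_brush: Pastry brush with a wooden handle, 210 mm long, lying flat; loose, origin under its middle

How it is judged:
By the outcome, as a careful person would: the job done as asked, in the order asked, and still so for the second after the job is handed in, with the robot touching nothing.
It also fails if it takes over 72 s, if anything falls off the work surface, if the arm or the gripper's body presses on something with over 40 N, if the wrist force passes 120 N, or if a joint passes its speed limit or range.

### The arm

A 6-joint arm with a two-finger parallel gripper is mounted at the origin on the work surface. World frame = base frame: x ahead of the robot, y to its left, z up, the work surface at z = 0. Lengths are in m, angles in rad, forces in N, time in s.
With the tool pointing down it reaches from about 0.375 to 0.975 m from the base axis. Payload 3.8 kg.
Tool frame: the origin (TCP) lies at the very end of the fingers, on their centre line; the grasp point (between the pads) lies robot.grip_point_offset behind it (robot.grip_point_offset is the distance from the TCP to the grasp point, in m); z points along the fingers, y is the direction in which the jaws open and shut (so a half turn about z gives the same grasp; the last joint's range is limited). The gripper opens to 88 mm and grips with 3 to 60 N. Pads are 18 mm wide; open, the fingers measure 123 mm over their backs; the gripper's body (75 mm by 187 mm) begins 45 mm behind the grasp point.
Start: joints at [1.208, 0.264, 1.604, -0, 1.274, -0.037], TCP at [0.216, 0.639, 0.207] pointing down, gripper open.
Joint ranges: [-2.63, 2.63], [-0.94, 2.18], [0.31, 2.57], [-1.31, 4.45], [0, 2.66], [-2.55, 2.55]. Speed limits (rad/s): [2.57, 2.57, 3.14, 3.14, 3.14, 3.14].

### API

Orientations are given as a unit quaternion [x, y, z, w].
In Python, from bench import robot, grab_frame, camera_info, ticket gives the robot as it stands.
- The arm moves only by the tool arm_command, never from a script. Its argument "motion" is a list of rows, each a list of 4 numbers: the shift along the tool's x, y, z in mm, then the turn about the tool's z in degrees. In form: [[x, y, z, roll], ...]. A call has 1 to 10 rows; each row shifts and turns the pose as measured when the row begins, along the tool's axes as they then stand; what a row does not reach is not made up. A row lasts 1/10 s, in which the tool goes at most 50 mm and 8.59 degrees, less where a joint would pass 70% of its speed; a pose out of reach is approached as far as the arm can. A call is refused whole if a number of a shift passes 50 or a number of a turn 8.59, either way. A call with a gripper value outside its range is refused whole. "jaw" is the closure in counts, from 0 (fully open) to 255 (shut), set as the call begins (left out, the last holds). The fingers move at their own pace and stop on an object; "squeeze" is the grip in N (left out, the last holds). Time passes only in rows, so rows that do not move let the fingers close. It gives the time, the measured TCP pose, the force and the opening at its end, in the units of the state.
- robot.get_obs(): the state, without advancing time (a new reading comes with each control period).
- grab_frame(name): name is "side" or "top" or "wrist"; returns (picture, depth): 420x560x3 uint8, blue, green, red; 420x560 float32, m along the optical axis (not along the pixel's ray), 0 where there is no reading.
- camera_info(name): a dict with "K" (3x3 intrinsics, pixels), "R" (3x3) and "t" (3): a world point X has camera coordinates R X + t; the wrist camera has in their place "T_tool_cam" (4x4, takes a point from camera to tool coordinates, whose origin is the TCP and whose axes are the flange's). Camera axes: x right, y down, z forward; pixel columns grow to the right and rows downward; lengths in m; the calibration is good to about 2 mm. The wrist camera is an equidistant fisheye: a pixel r from the principal point sees the ray r / f radians off the axis. A picture is of the moment at which its call begins: read the wrist's pose just before it. camera_info takes no time and is no camera call.
- ticket.close_job(): hands the job in, once; it reports no verdict.
The state is a dict: "t": time; "joint_positions": joint angles; "joint_velocities": joint speeds; "joint_efforts": joint torques, N m; "tool_pos": TCP position; "tcp_rot": TCP orientation; "wrist_force": force on the tool from outside, world axes, zero at the start; "ft_torque": the same for the moment, N m; "width": finger opening in m.
Only numpy, scipy, OpenCV 4.12 (cv2) and the standard library are available. Lean on these libraries where they do the work, as an engineer would, in place of code of your own. Each camera call takes 0.05 s, during which the arm holds its last target. There are 200 camera calls.

## Working session

There is one attempt and no reset: what is moved stays moved. The work goes in short steps, Python scripts to look and compute and a tool call to move; the robot and the scene stay as the last step left them, time stands still between calls to the robot, and variables do not carry over. Pictures are saved under pics/ and viewed, about 8 in all and at most 12, crops included, and the job is handed in when it is done.

Besides the shell and the picture viewer there is one more tool, called after "Emit:" as name([rows], argument=value, ...), one row to a line, values as JSON. arm_command: Moves the arm, as the interface text tells. Its arguments: {"type":"object","properties":{"motion":{"type":"array"},"jaw":{"type":"number"},"squeeze":{"type":"number"}},"required":["motion"]}

```bash
mkdir -p pics; ls
cat > h.py <<'E'
import numpy as np, cv2
from bench import robot, grab_frame, camera_info, ticket
def pts(name, d, mask):
    c=camera_info(name); K=np.array(c["K"]); R=np.array(c["R"]); t=np.array(c["t"])
    v,u=np.nonzero(mask&(d>0)); z=d[v,u]
    P=np.stack([(u-K[0,2])/K[0,0]*z,(v-K[1,2])/K[1,1]*z,z],1)
    return (P-t)@R
def hsvmask(im,col):
    h=cv2.cvtColor(im,cv2.COLOR_BGR2HSV); H,S,V=h[...,0].astype(int),h[...,1],h[...,2]
    if col=='red': return ((H<6)|(H>174))&(S>150)&(V>60)
    return (H>100)&(H<130)&(S>120)&(V>50)
E
python3 - <<'E'
from h import *
o=robot.get_obs(); print(o, robot.grip_point_offset)
a,da=grab_frame("side"); b,db=grab_frame("top")
cv2.imwrite("pics/a.png",a);cv2.imwrite("pics/b.png",b)
for n,i,d in(("side",a,da),("top",b,db)):
  for c in("red","blue"):
    m=hsvmask(i,c).astype(np.uint8); k,l,s,ce=cv2.connectedComponentsWithStats(m)
    for j in range(1,k):
      if s[j,4]>60:
        P=pts(n,d,l==j)
        print(n,c,s[j],ce[j].round(1), np.percentile(P,[1,50,99],axis=0).round(4).tolist() if len(P) else None)
E
```

```text
pics
{'t': 0.0, 'joint_positions': array([ 1.20811072e+00,  2.64733021e-01,  1.60532801e+00, -2.03584330e-05,
        1.27365117e+00, -3.69042252e-02]), 'joint_velocities': array([ 3.30438505e-05, -8.67859055e-04,  1.37300612e-03, -6.52868976e-04,
        1.78082862e-03, -2.27998122e-04]), 'joint_efforts': array([ 2.56675201e-03, -5.02108061e+01, -3.56880355e+01,  7.30922003e-02,
        2.92564969e-02, -1.65063084e-04]), 'tool_pos': array([0.21578155, 0.6387989 , 0.20612644]), 'tcp_rot': array([ 1.62168262e-01,  9.86762551e-01, -1.04061867e-03, -2.00794227e-04]), 'wrist_force': array([-0.61628856,  0.47717548,  0.12882636]), 'ft_torque': array([ 0.0152113 , -0.05720721,  0.02624046]), 'width': 0.08786555359121039} 0.0187
side red [272 188  13  10  97] [278. 193.] [[0.5523, 0.06, 0.0683], [0.5693, 0.073, 0.0895], [0.5977, 0.113, 0.099]]
side blue [299 214  14  11 105] [305.3 219.5] [[0.5514, -0.141, 0.0735], [0.567, -0.1282, 0.091], [0.5933, -0.0981, 0.0986]]
side blue [  0 262   6  35 123] [  1.7 281.1] [[-0.5079, 1.0522, -0.7518], [-0.4814, 1.0951, -0.6943], [-0.4666, 1.1489, -0.5979]]
top red [248 191  13  15  98] [254.1 198.1] [[0.5529, 0.0621, 0.0832], [0.5748, 0.0788, 0.0951], [0.5944, 0.1008, 0.1004]]
top blue [309 189  14  15 100] [315.3 196.2] [[0.5534, -0.1373, 0.0888], [0.5756, -0.1141, 0.0955], [0.5953, -0.0953, 0.1006]]
```

Run:
```python
import cv2,numpy as np
a=cv2.imread("pics/a.png");b=cv2.imread("pics/b.png")
c=np.vstack([np.hstack([a[130:330,150:550],b[90:290,130:530]])])
cv2.imwrite("pics/c.png",cv2.resize(np.vstack([a[120:320,120:520],b[90:300,130:530]]),None,fx=1.45,fy=1.45,interpolation=cv2.INTER_CUBIC))
```

```text
(no output)
```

View pics/c.png

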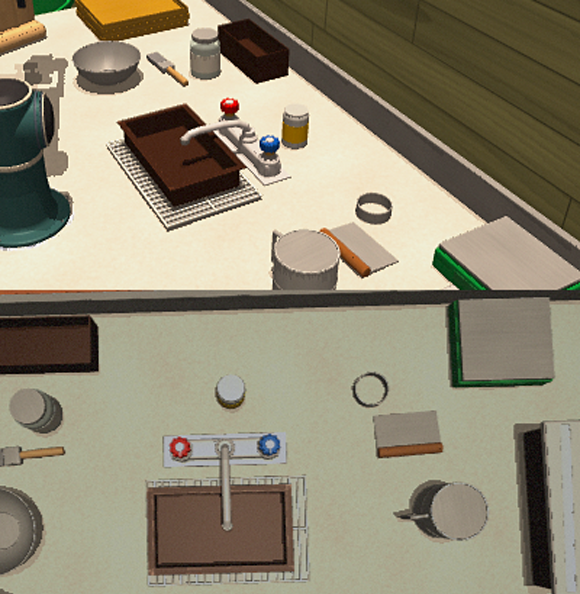

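The red wheel is in the upper middle of both views: (278,193) in side and (254,198) in top, which puts it near (0.574, 0.081). The blue wheel is 200 mm to -y, and the pan is about 85 mm clear of the red one. I'll fly above the wheel first.

Emit:
arm_command([
  [-37,-29.5,0,0],
  [-37,-29.5,0,0],
  [-37,-29.5,0,0],
  [-37,-29.5,0,0],
  [-37,-29.5,0,0],
  [-37,-29.5,0,0],
  [-37,-29.5,0,0],
  [-37,-29.5,0,0],
  [-37,-29.5,0,0],
  [-37,-29.5,0,0],
], jaw=50, squeeze=60)

```text
t: 1.1
tool_pos: [0.4755, 0.2303, 0.2006]
tcp_rot: [0.156, 0.988, -0.003, -0.002]
wrist_force: [0.4, -0.1, -0.7]
width: 0.0705
```

Emit:
arm_command([
  [-37,-29.5,0,0],
  [-37,-29.5,0,0],
  [-37,-29.5,0,0],
  [0,0,0,-8.5],
  [0,0,0,-8.5],
  [0,0,0,-8.5],
  [0,0,0,-8.5],
  [0,0,0,-8.5],
  [0,0,0,-8.5],
  [0,0,0,-8.5],
])

```text
t: 2.1
tool_pos: [0.556, 0.0967, 0.1954]
tcp_rot: [-0.36, 0.933, -0.002, -0.008]
wrist_force: [0.0, 1.0, 0.3]
width: 0.0708
```

```bash
cat >> h.py <<'E'
from scipy.spatial.transform import Rotation as Rot
def wrist(col, zplane, fn=None):
    o=robot.get_obs(); im,d=grab_frame("wrist"); c=camera_info("wrist"); K=np.array(c["K"]); T=np.array(c["T_tool_cam"])
    R=Rot.from_quat(o["tcp_rot"]).as_matrix(); p=np.array(o["tool_pos"])
    m=hsvmask(im,col).astype(np.uint8); k,l,s,ce=cv2.connectedComponentsWithStats(m); j=1+np.argmax(s[1:,4])
    cn=max(cv2.findContours((l==j).astype(np.uint8),cv2.RETR_EXTERNAL,cv2.CHAIN_APPROX_NONE)[0],key=len)[:,0,:].astype(float)
    x=(cn[:,0]-K[0,2])/K[0,0]; y=(cn[:,1]-K[1,2])/K[1,1]; th=np.hypot(x,y)
    ray=np.stack([x/th*np.sin(th),y/th*np.sin(th),np.cos(th)],1)
    M=R@T[:3,:3]; org=p+R@T[:3,3]; w=ray@M.T; P=org+w*((zplane-org[2])/w[:,2])[:,None]
    (cx,cy),r=cv2.minEnclosingCircle(P[:,:2].astype(np.float32))
    if fn: cv2.imwrite(fn,im)
    print(col,s[j],"centre",cx,cy,"r",r,"cam",org.round(3))
    e=R.T@(np.array([cx,cy,p[2]])-p); print("offset in tool mm",(e*1000).round(1))
    return o
E
python3 - <<'E'
from h import *
o=wrist("red",0.094,"pics/w1.png")
print(o["t"],o["tool_pos"],o["tcp_rot"],o["joint_positions"],o["width"],o["ft_torque"],camera_info("wrist")["T_tool_cam"])
E
```

```text
red [248 214  34  16 156] centre 0.5805566310882568 0.09485554695129395 r 0.015594360418617725 cam [0.495 0.041 0.374]
offset in tool mm [-16.9 -17.9  -0.3]
2.1 [0.55602824 0.09674872 0.1954284 ] [-0.35984363  0.93297883 -0.00168951 -0.00775945] [ 0.13269187  0.07400203  1.84675537 -0.00731359  1.23514662 -2.17187097] 0.07082115336728666 [ 0.08202831  0.01560707 -0.00880867] [[ 1.71868158e-03 -9.45886451e-01 -3.24493249e-01  8.54489498e-02]
 [ 9.99998475e-01  1.52466797e-03  8.52147740e-04  3.44255349e-04]
 [-3.11290540e-04 -3.24494219e-01  9.45887628e-01 -1.77519718e-01]
 [ 0.00000000e+00  0.00000000e+00  0.00000000e+00  1.00000000e+00]]
```

View pics/w1.png

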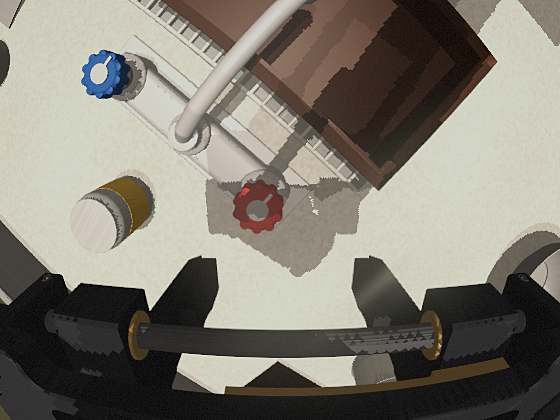

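The red wheel is at (257,207) with its grey cap and white index mark, in shadow ahead of the fingers. The mask lost its shaded side, so I'll loosen it and remeasure.

```bash
sed -i "s/(S>150)&(V>60)/(S>110)\&(V>35)/; s/(H<6)|(H>174)/(H<4)|(H>175)/" h.py
python3 - <<'E'
from h import *
o=wrist("red",0.086); wrist("blue",0.086)
print(o["tool_pos"],o["tcp_rot"],o["joint_positions"])
E
```

```text
red [ 233  180   50   53 1166] centre 0.5779614448547363 0.08424371480941772 r 0.025909950956702232 cam [0.495 0.041 0.374]
offset in tool mm [ -7.8 -24.1  -0.2]
blue [  81   51   48   49 1319] centre 0.5773624181747437 -0.11637214571237564 r 0.029019931331276894 cam [0.495 0.042 0.374]
offset in tool mm [ 126.3 -173.     1.6]
[0.5559575  0.09670351 0.19529254] [-0.36247891  0.93195705 -0.00172292 -0.00788255] [ 0.13273627  0.07409986  1.8469091  -0.00748613  1.2350997  -2.17742057]
```

Emit:
arm_command([
  [-7.5,-23.5,15,0],
  [0,0,25,0],
  [0,0,20,0],
  [0,0,0,-6],
  [0,0,0,-6],
  [0,0,0,0],
])

```text
t: 2.85
tool_pos: [0.577, 0.0835, 0.1326]
tcp_rot: [-0.444, 0.896, -0.001, -0.008]
wrist_force: [0.0, 0.0, 0.4]
width: 0.0707
```

Run:
```python
from h import *
o=wrist("red",0.090,"pics/w2.png")
print(o["tool_pos"],o["tcp_rot"],o["joint_positions"],o["ft_torque"],o["wrist_force"])
```

```text
red [ 251  190   65   66 2129] centre 0.5773859024047852 0.08288291096687317 r 0.026182053610682487 cam [0.527 0.017 0.311]
offset in tool mm [ 0.3 -0.7  0. ]
[0.57702394 0.08352968 0.13257006] [-4.43951784e-01  8.96015355e-01 -7.87912992e-04 -7.91676803e-03] [ 0.1054889   0.1598233   1.8720782  -0.00773342  1.12400498 -2.38195566] [0.11887185 0.00546722 0.00763612] [0.04039873 0.02715116 0.37701924]
```

View pics/w2.png

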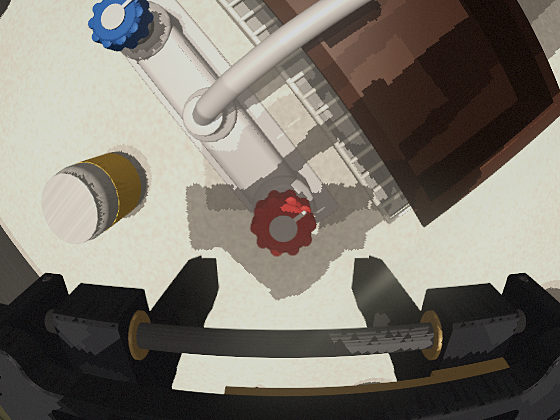

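The wheel at (283,223) is centred between the fingers, offset under 1 mm. I'll descend and grip.

Emit:
arm_command([
  [0,-0.5,25,0],
  [0,0,25,0],
  [0,0,16,0],
  [0,0,0,0],
])

```text
t: 3.3
tool_pos: [0.5792, 0.0832, 0.0676]
tcp_rot: [-0.435, 0.9, -0.002, -0.005]
wrist_force: [0.7, 0.1, -0.9]
width: 0.0707
```

```bash
cat > s.py <<'E'
from h import *
o=robot.get_obs(); q=Rot.from_quat(o["tcp_rot"]).as_matrix()
print(o["t"],"pos",o["tool_pos"].round(4),"cwdeg",round(-np.degrees(np.arctan2(q[1,1],q[0,1])),2),"j6",o["joint_positions"][5].round(3),"F",o["wrist_force"].round(1),"M",o["ft_torque"].round(3),"e6",o["joint_efforts"][5].round(3),"w",round(o["width"],4))
E
python3 s.py
```

```text
3.3 pos [0.5792 0.0832 0.0676] cwdeg -141.6 j6 -2.363 F [ 0.7  0.1 -0.9] M [0.08  0.049 0.02 ] e6 -0.041 w 0.0707
```

Emit:
arm_command([
  [0,0,0,0],
  [0,0,0,0],
  [0,0,0,0],
  [0,0,0,0],
  [0,0,0,0],
], jaw=255, squeeze=60)

```text
t: 3.8
tool_pos: [0.5822, 0.0836, 0.072]
tcp_rot: [-0.433, 0.901, -0.003, -0.002]
wrist_force: [-0.2, 0.6, 1.2]
width: 0.0333
```

```bash
python3 s.py
```

```text
3.8 pos [0.5822 0.0836 0.072 ] cwdeg -141.29 j6 -2.357 F [-0.2  0.6  1.2] M [0.034 0.047 0.021] e6 0.001 w 0.0333
```

```bash
python3 - <<'E'
from h import *
im,_=grab_frame("wrist"); a,_=grab_frame("side")
cv2.imwrite("pics/w3.png",np.hstack([im[100:400,100:460],cv2.resize(a[130:260,200:356],(360,300))]))
E
python3 s.py
```

```text
3.9 pos [0.5821 0.0836 0.0718] cwdeg -141.3 j6 -2.357 F [ 0.3  0.6 -0.2] M [ 0.054 -0.005 -0.007] e6 0.006 w 0.0248
```

View pics/w3.png

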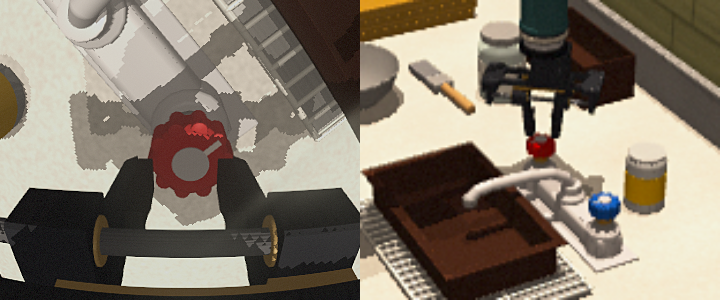

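The fingers are shut narrower than the wheel, so they missed it: either above it or behind it. I'll check with depth and the TCP projection.

```bash
python3 - <<'E'
from h import *
c=camera_info("wrist"); K=np.array(c["K"]); T=np.array(c["T_tool_cam"]); Ti=np.linalg.inv(T)
def proj(p):
    q=(Ti@np.r_[p,1])[:3]; th=np.arctan2(np.hypot(q[0],q[1]),q[2]); r=np.hypot(q[0],q[1])
    return K[0,2]+K[0,0]*th*q[0]/r, K[1,2]+K[1,1]*th*q[1]/r, q[2]
for n,p in(("tcp",[0,0,0]),("grip",[0,0,-.0187]),("tip+",[0,.0124,0]),("tip-",[0,-.0124,0])): print(n,np.round(proj(p),3))
o=robot.get_obs(); R=Rot.from_quat(o["tcp_rot"]).as_matrix(); p=o["tool_pos"]
im,d=grab_frame("wrist"); print(p)
def w(u,v):
    z=np.median(d[v-1:v+2,u-1:u+2]); x=(u-K[0,2])/K[0,0]; y=(v-K[1,2])/K[1,1]; th=np.hypot(x,y); s=z*np.tan(th)/th
    q=(T@np.r_[x*s,y*s,z,1])[:3]; return q.round(4),(p+R@q).round(4)
for u,v in((288,262),(268,285),(310,285),(262,245),(288,287),(242,262),(335,262),(245,290),(250,330),(330,330)): print((u,v),*w(u,v))
a,da=grab_frame("side"); b,db=grab_frame("top")
for n,i,dd in(("side",a,da),("top",b,db)):
    m=hsvmask(i,"red"); k,l,s,ce=cv2.connectedComponentsWithStats(m.astype(np.uint8))
    for j in range(1,k):
        if s[j,4]>40: P=pts(n,dd,l==j); print(n,s[j],np.percentile(P,[2,50,98],axis=0).round(4).tolist())
E
python3 s.py
```

```text
tcp [2.83793e+02 2.48716e+02 1.96000e-01]
grip [2.83702e+02 2.63338e+02 1.78000e-01]
tip+ [3.04286e+02 2.48700e+02 1.96000e-01]
tip- [2.63307e+02 2.48631e+02 1.96000e-01]
[0.58213095 0.08363369 0.07180724]
(288, 262) [ 0.0045  0.0023 -0.0255] [0.5776 0.0817 0.0974]
(268, 285) [-0.0111 -0.0087 -0.0237] [0.5959 0.087  0.0955]
(310, 285) [-0.0016  0.0132 -0.0388] [0.5729 0.0934 0.1106]
(262, 245) [ 0.0137 -0.0113 -0.0242] [0.5824 0.066  0.0961]
(288, 287) [-0.0118  0.0024 -0.0245] [0.5877 0.0945 0.0963]
(242, 262) [ 0.0112 -0.0202 -0.0385] [0.5909 0.0626 0.1104]
(335, 262) [ 0.0112  0.025  -0.0385] [0.5557 0.0908 0.1103]
(245, 290) [ 0.0094 -0.0164 -0.0607] [0.5891 0.0665 0.1326]
(250, 330) [ 0.0269 -0.009  -0.1081] [0.5725 0.0578 0.1801]
(330, 330) [ 0.0274  0.0129 -0.1087] [0.5551 0.0711 0.1806]
side [272 189  12   9  78] [[0.5521, 0.0609, 0.075], [0.5663, 0.0707, 0.0887], [0.5901, 0.0974, 0.0989]]
4.05 pos [0.5816 0.0836 0.0712] cwdeg -141.31 j6 -2.357 F [-0.1  0.5  0.1] M [ 0.099  0.039 -0.016] e6 0.001 w 0.0131
```

Run:
```python
from h import *
c=camera_info("wrist"); K=np.array(c["K"]); T=np.array(c["T_tool_cam"])
im,d=grab_frame("wrist")
v,u=np.nonzero(d>0); z=d[v,u]; x=(u-K[0,2])/K[0,0]; y=(v-K[1,2])/K[1,1]; th=np.hypot(x,y); s=z*np.tan(th)/np.maximum(th,1e-6)
Q=(np.c_[x*s,y*s,z]@T[:3,:3].T+T[:3,3]); dark=(im[v,u].max(1)<70)
m=dark&(Q[:,2]<-.005)&(Q[:,2]>-.13)&(abs(Q[:,0])<.05)
q=Q[m]; print(robot.get_obs()["width"])
for a in np.arange(-.125,-.005,.005):
    k=q[(q[:,2]>=a)&(q[:,2]<a+.005)]
    if len(k)>5: print(round(a,3),len(k),np.percentile(k,[2,98],axis=0).round(3).tolist(), 'ymin|y|',abs(k[:,1]).min().round(4),abs(k[:,1]).max().round(4))
cv2.imwrite("pics/w4.png",im)
```

```text
0.008802868032228697
-0.125 2199 [[0.018, -0.084, -0.124], [0.035, 0.08, -0.12]] ymin|y| 0.0001 0.0877
-0.12 10688 [[0.015, -0.078, -0.12], [0.035, 0.079, -0.115]] ymin|y| 0.0122 0.0897
-0.115 8435 [[0.007, -0.078, -0.115], [0.035, 0.079, -0.11]] ymin|y| 0.0001 0.0862
-0.11 4416 [[-0.0, -0.079, -0.11], [0.035, 0.08, -0.105]] ymin|y| 0.0001 0.0855
-0.105 2805 [[-0.007, -0.08, -0.105], [0.035, 0.082, -0.1]] ymin|y| 0.0122 0.086
-0.1 1225 [[-0.013, -0.081, -0.1], [0.035, 0.083, -0.096]] ymin|y| 0.0129 0.0856
-0.095 95 [[-0.011, -0.013, -0.095], [0.004, 0.015, -0.09]] ymin|y| 0.013 0.0151
-0.09 103 [[-0.009, -0.015, -0.09], [0.012, 0.016, -0.085]] ymin|y| 0.0132 0.0165
-0.085 177 [[-0.008, -0.016, -0.085], [0.012, 0.017, -0.08]] ymin|y| 0.0131 0.0178
-0.08 975 [[0.001, -0.016, -0.08], [0.012, 0.017, -0.075]] ymin|y| 0.0058 0.0186
-0.075 441 [[0.009, -0.017, -0.075], [0.012, 0.019, -0.07]] ymin|y| 0.0059 0.0192
-0.07 404 [[0.009, -0.019, -0.07], [0.012, 0.02, -0.065]] ymin|y| 0.0065 0.0226
-0.065 452 [[0.009, -0.021, -0.065], [0.012, 0.022, -0.06]] ymin|y| 0.0072 0.0229
-0.06 469 [[0.0, -0.02, -0.06], [0.012, 0.022, -0.055]] ymin|y| 0.0066 0.0222
-0.055 559 [[-0.006, -0.019, -0.055], [0.011, 0.021, -0.05]] ymin|y| 0.0056 0.0219
-0.05 356 [[0.009, -0.019, -0.05], [0.012, 0.021, -0.045]] ymin|y| 0.0057 0.0215
-0.045 348 [[-0.004, -0.019, -0.045], [0.012, 0.02, -0.04]] ymin|y| 0.0056 0.0211
-0.04 284 [[0.006, -0.018, -0.04], [0.012, 0.02, -0.035]] ymin|y| 0.0056 0.0206
-0.035 121 [[0.009, -0.015, -0.035], [0.012, 0.017, -0.031]] ymin|y| 0.0062 0.018
-0.03 36 [[-0.01, -0.159, -0.027], [0.041, 0.01, -0.025]] ymin|y| 0.0061 0.1614
-0.025 13 [[-0.013, -0.174, -0.025], [0.042, 0.007, -0.021]] ymin|y| 0.0073 0.1769
-0.01 642 [[0.005, 0.081, -0.006], [0.049, 0.152, -0.005]] ymin|y| 0.078 0.1763
```

View pics/w4.png

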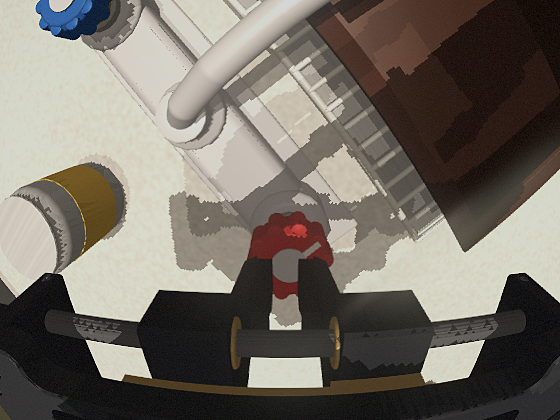

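The depth shows the fingertips ending about 31 mm short of the reported TCP, so the jaws closed in the air above the wheel at (290,262). It hasn't been touched. I'll correct by that 31 mm: open, descend further, regrip.

Emit:
arm_command([
  [0.5,1.5,0,0],
  [0,0,0,0],
  [0,0,0,0],
  [0,0,0,0],
  [0,0,0,0],
  [0,0,0,0],
  [0,0,0,0],
], jaw=50)

```text
t: 4.8
tool_pos: [0.5795, 0.0841, 0.0706]
tcp_rot: [-0.433, 0.901, -0.002, -0.003]
wrist_force: [-0.0, 0.3, 0.2]
width: 0.0628
```

Emit:
arm_command([
  [0,0,10,0],
  [0,0,10,0],
])

```text
t: 5.0
tool_pos: [0.5811, 0.0841, 0.0512]
tcp_rot: [-0.433, 0.901, -0.003, -0.001]
wrist_force: [-0.3, 0.1, -0.7]
width: 0.0709
```

```bash
python3 s.py
```

```text
5.0 pos [0.5811 0.0841 0.0512] cwdeg -141.3 j6 -2.356 F [-0.3  0.1 -0.7] M [0.109 0.093 0.018] e6 -0.002 w 0.0709
```

Emit:
arm_command([
  [0.5,1,10,0],
  [1,1,6,0],
  [0,0,0,0],
])

```text
t: 5.3
tool_pos: [0.5757, 0.0838, 0.0304]
tcp_rot: [-0.433, 0.901, -0.002, -0.004]
wrist_force: [-0.5, 0.1, 0.2]
width: 0.0709
```

Emit:
arm_command([
  [0,0,0,0],
  [0,0,0,0],
  [0,0,0,0],
  [0,0,0,0],
], jaw=255)

```text
t: 5.7
tool_pos: [0.5776, 0.082, 0.03]
tcp_rot: [-0.433, 0.901, -0.004, -0.003]
wrist_force: [1.7, -0.0, -3.9]
width: 0.0458
```

```bash
python3 s.py
```

```text
5.7 pos [0.5776 0.082  0.03  ] cwdeg -141.35 j6 -2.355 F [ 1.7 -0.  -3.9] M [ 0.111  0.006 -0.055] e6 -0.034 w 0.0458
```

Gripped (45.8 mm). Now the firm twist clockwise (+roll).

Emit:
arm_command([
  [0,0,0,5],
  [0,0,0,5],
  [0,0,0,5],
])

```text
t: 6.0
tool_pos: [0.5774, 0.0827, 0.0295]
tcp_rot: [-0.308, 0.951, -0.004, -0.002]
wrist_force: [1.4, -1.2, -4.2]
width: 0.046
```

```bash
python3 s.py
```

```text
6.0 pos [0.5774 0.0827 0.0295] cwdeg -125.84 j6 -2.085 F [ 1.4 -1.2 -4.2] M [0.55  0.068 0.393] e6 -0.592 w 0.046
```

Emit:
arm_command([
  [0,0,0.2,6],
  [0,0,0.2,6],
])

```text
t: 6.2
tool_pos: [0.5776, 0.0832, 0.0293]
tcp_rot: [-0.204, 0.979, -0.004, -0.002]
wrist_force: [0.9, 1.1, -5.5]
width: 0.0462
```

```bash
python3 s.py
```

```text
6.2 pos [0.5776 0.0832 0.0293] cwdeg -113.5 j6 -1.87 F [ 0.9  1.1 -5.5] M [0.814 0.171 0.822] e6 -0.376 w 0.0462
```

Emit:
arm_command([
  [0,0,0.2,6],
  [0,0,0.2,6],
])

```text
t: 6.4
tool_pos: [0.577, 0.083, 0.0287]
tcp_rot: [-0.097, 0.995, -0.004, -0.002]
wrist_force: [-1.9, -7.7, 2.4]
width: 0.046
```

```bash
python3 s.py
```

```text
6.4 pos [0.577  0.083  0.0287] cwdeg -101.15 j6 -1.654 F [-1.9 -7.7  2.4] M [-1.497  0.048 -0.179] e6 -1.277 w 0.046
```

Emit:
arm_command([
  [0,0,0.1,3],
  [0,0,0.1,3],
])

```text
t: 6.6
tool_pos: [0.577, 0.0831, 0.0286]
tcp_rot: [-0.042, 0.999, -0.004, -0.002]
wrist_force: [1.0, 1.9, -3.1]
width: 0.046
```

```bash
python3 s.py
```

```text
6.6 pos [0.577  0.0831 0.0286] cwdeg -94.79 j6 -1.543 F [ 1.   1.9 -3.1] M [ 0.294 -0.132 -0.111] e6 -0.68 w 0.046
```

Emit:
arm_command([
  [0,0,0.1,3],
  [0,0,0.1,3],
])

```text
t: 6.8
tool_pos: [0.577, 0.0835, 0.0285]
tcp_rot: [0.013, 1.0, -0.004, -0.001]
wrist_force: [0.0, -0.7, -1.8]
width: 0.0462
```

```bash
python3 s.py
python3 - <<'E'
from h import *
wrist("red",0.086,"pics/w5.png")
E
```

```text
6.8 pos [0.577  0.0835 0.0285] cwdeg -88.49 j6 -1.434 F [ 0.  -0.7 -1.8] M [ 0.321 -0.027  0.107] e6 -0.53 w 0.0462
red [ 231  248  109   82 5552] centre 0.5753540396690369 0.08349910378456116 r 0.02706749364733696 cam [0.492 0.087 0.206]
offset in tool mm [ 1.7 -0.   0. ]
```

View pics/w5.png

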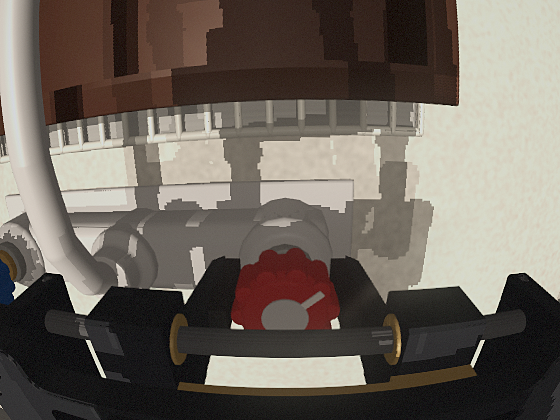

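The index mark kept its angle to the gripper (cap (285,315), mark (325,293)), so the wheel turned with it and didn't slip. The torque peaked at about 0.8 N m and dropped to about 0.1, so the scale has let go. I'm running on in small steps.

Emit:
arm_command([
  [0,0,0.1,4],
  [0,0,0.1,4],
  [0,0,0.1,4],
  [0,0,0.1,4],
  [0,0,0.1,4],
  [0,0,0.1,3],
])

```text
t: 7.45
tool_pos: [0.5771, 0.0843, 0.0278]
tcp_rot: [0.218, 0.976, -0.003, -0.0]
wrist_force: [0.5, -0.3, -2.1]
width: 0.0458
```

```bash
python3 s.py
```

```text
7.45 pos [0.5771 0.0843 0.0278] cwdeg -64.83 j6 -1.022 F [ 0.5 -0.3 -2.1] M [ 0.145 -0.151  0.112] e6 -0.375 w 0.0458
```

Emit:
arm_command([
  [0,0,0.1,3],
  [0,0,0.1,3],
  [0,0,0.1,3],
])

```text
t: 7.75
tool_pos: [0.5773, 0.0845, 0.0275]
tcp_rot: [0.295, 0.955, -0.002, 0.0]
wrist_force: [0.5, -0.0, -2.5]
width: 0.0457
```

```bash
python3 s.py
```

```text
7.75 pos [0.5773 0.0845 0.0275] cwdeg -55.66 j6 -0.862 F [ 0.5 -0.  -2.5] M [ 0.12  -0.19   0.114] e6 -0.47 w 0.0457
```

Emit:
arm_command([
  [0,0,0.1,3],
  [0,0,0.1,3],
  [0,0,0.1,3],
])

```text
t: 8.05
tool_pos: [0.5775, 0.0847, 0.0273]
tcp_rot: [0.371, 0.929, -0.002, 0.001]
wrist_force: [0.5, -0.4, -2.4]
width: 0.0458
```

```bash
python3 s.py
```

```text
8.05 pos [0.5775 0.0847 0.0273] cwdeg -46.49 j6 -0.702 F [ 0.5 -0.4 -2.4] M [ 0.146 -0.181  0.07 ] e6 -0.47 w 0.0458
```

Emit:
arm_command([
  [0,0,0.1,3],
  [0,0,0.1,3],
  [0,0,0.1,3],
])

```text
t: 8.35
tool_pos: [0.5777, 0.0849, 0.027]
tcp_rot: [0.444, 0.896, -0.002, 0.001]
wrist_force: [1.6, -0.2, -2.5]
width: 0.0459
```

```bash
python3 s.py
```

```text
8.35 pos [0.5777 0.0849 0.027 ] cwdeg -37.33 j6 -0.542 F [ 1.6 -0.2 -2.5] M [ 0.068 -0.178  0.1  ] e6 -0.469 w 0.0459
```

Emit:
arm_command([
  [0,0,0.1,3],
  [0,0,0.1,3],
  [0,0,0.1,3],
])

```text
t: 8.65
tool_pos: [0.578, 0.0851, 0.0268]
tcp_rot: [0.514, 0.858, -0.001, 0.002]
wrist_force: [1.0, -0.0, -2.9]
width: 0.0462
```

```bash
python3 s.py
```

```text
8.65 pos [0.578  0.0851 0.0268] cwdeg -28.18 j6 -0.382 F [ 1.  -0.  -2.9] M [ 0.008 -0.083  0.085] e6 -0.469 w 0.0462
```

Emit:
arm_command([
  [0,0,0.1,3],
  [0,0,0.1,3],
  [0,0,0.1,3],
])

```text
t: 8.95
tool_pos: [0.5783, 0.0852, 0.0265]
tcp_rot: [0.58, 0.814, -0.001, 0.002]
wrist_force: [1.8, -1.3, -1.4]
width: 0.0459
```

```bash
python3 s.py
```

```text
8.95 pos [0.5783 0.0852 0.0265] cwdeg -19.03 j6 -0.222 F [ 1.8 -1.3 -1.4] M [ 0.006 -0.094  0.068] e6 -0.468 w 0.0459
```

Emit:
arm_command([
  [0,0,0.1,3],
  [0,0,0.1,3],
  [0,0,0.1,3],
])

```text
t: 9.25
tool_pos: [0.5786, 0.0853, 0.0262]
tcp_rot: [0.644, 0.765, -0.0, 0.003]
wrist_force: [1.0, 0.9, -2.4]
width: 0.0464
```

```bash
python3 s.py
```

```text
9.25 pos [0.5786 0.0853 0.0262] cwdeg -9.89 j6 -0.063 F [ 1.   0.9 -2.4] M [ 0.005 -0.052  0.107] e6 -0.468 w 0.0464
```

Emit:
arm_command([
  [0,0,0.1,3],
  [0,0,0.1,3],
  [0,0,0.1,3],
])

```text
t: 9.55
tool_pos: [0.5789, 0.0853, 0.026]
tcp_rot: [0.702, 0.712, 0.0, 0.003]
wrist_force: [1.7, 0.5, -3.5]
width: 0.0465
```

```bash
python3 s.py
```

```text
9.55 pos [0.5789 0.0853 0.026 ] cwdeg -0.75 j6 0.097 F [ 1.7  0.5 -3.5] M [-0.018 -0.014  0.06 ] e6 -0.467 w 0.0465
```

Emit:
arm_command([
  [0,0,0.1,3],
  [0,0,0.1,3],
  [0,0,0.1,3],
])

```text
t: 9.85
tool_pos: [0.5792, 0.0852, 0.0257]
tcp_rot: [0.757, 0.653, 0.001, 0.003]
wrist_force: [1.5, -0.4, -3.2]
width: 0.0462
```

```bash
python3 s.py
```

```text
9.85 pos [0.5792 0.0852 0.0257] cwdeg 8.4 j6 0.257 F [ 1.5 -0.4 -3.2] M [-0.048  0.02   0.092] e6 -0.467 w 0.0462
```

Emit:
arm_command([
  [0,0,0.1,3],
  [0,0,0.1,3],
])

```text
t: 10.05
tool_pos: [0.5795, 0.0852, 0.0256]
tcp_rot: [0.791, 0.612, 0.001, 0.004]
wrist_force: [0.3, -0.5, -2.2]
width: 0.0463
```

```bash
python3 s.py
```

```text
10.05 pos [0.5795 0.0852 0.0256] cwdeg 14.49 j6 0.364 F [ 0.3 -0.5 -2.2] M [-0.052  0.043  0.095] e6 -0.467 w 0.0463
```

Emit:
arm_command([
  [0,0,0.1,3],
  [0,0,0.1,3],
  [0,0,0.1,3],
])

```text
t: 10.35
tool_pos: [0.5798, 0.0851, 0.0253]
tcp_rot: [0.837, 0.547, 0.001, 0.004]
wrist_force: [1.8, -0.7, -3.2]
width: 0.0456
```

```bash
python3 s.py
```

```text
10.35 pos [0.5798 0.0851 0.0253] cwdeg 23.64 j6 0.524 F [ 1.8 -0.7 -3.2] M [-0.038  0.089  0.114] e6 -0.467 w 0.0456
```

Emit:
arm_command([
  [0,0,0.1,3],
  [0,0,0.1,3],
])

```text
t: 10.55
tool_pos: [0.5799, 0.085, 0.0251]
tcp_rot: [0.865, 0.502, 0.002, 0.004]
wrist_force: [1.0, -0.2, -2.4]
width: 0.0458
```

```bash
python3 s.py
```

```text
10.55 pos [0.5799 0.085  0.0251] cwdeg 29.74 j6 0.63 F [ 1.  -0.2 -2.4] M [-0.012  0.113  0.014] e6 -0.467 w 0.0458
```

Emit:
arm_command([
  [0,0,0.1,3],
  [0,0,0.1,3],
  [0,0,0.1,3],
])

```text
t: 10.85
tool_pos: [0.5801, 0.0848, 0.0249]
tcp_rot: [0.902, 0.431, 0.002, 0.004]
wrist_force: [0.1, -0.2, -3.5]
width: 0.0459
```

```bash
python3 s.py
```

```text
10.85 pos [0.5801 0.0848 0.0249] cwdeg 38.9 j6 0.79 F [ 0.1 -0.2 -3.5] M [-0.074  0.105  0.084] e6 -0.468 w 0.0459
```

Emit:
arm_command([
  [0,0,0.1,3],
  [0,0,0.1,3],
])

```text
t: 11.05
tool_pos: [0.5803, 0.0847, 0.0247]
tcp_rot: [0.924, 0.383, 0.002, 0.004]
wrist_force: [0.6, -0.5, -2.9]
width: 0.0458
```

```bash
python3 s.py
```

```text
11.05 pos [0.5803 0.0847 0.0247] cwdeg 45.01 j6 0.897 F [ 0.6 -0.5 -2.9] M [0.062 0.101 0.099] e6 -0.468 w 0.0458
```

Emit:
arm_command([
  [0,0,0.1,3],
  [0,0,0.1,3],
  [0,0,0.1,3],
])

```text
t: 11.35
tool_pos: [0.5805, 0.0844, 0.0245]
tcp_rot: [0.951, 0.308, 0.003, 0.004]
wrist_force: [0.5, -1.2, -1.8]
width: 0.0461
```

```bash
python3 s.py
```

```text
11.35 pos [0.5805 0.0844 0.0245] cwdeg 54.17 j6 1.057 F [ 0.5 -1.2 -1.8] M [0.09  0.125 0.113] e6 -0.468 w 0.0461
```

Emit:
arm_command([
  [0,0,0.1,3],
  [0,0,0.1,3],
])

```text
t: 11.55
tool_pos: [0.5806, 0.0843, 0.0243]
tcp_rot: [0.967, 0.257, 0.003, 0.004]
wrist_force: [0.8, -0.1, -2.5]
width: 0.0458
```

```bash
python3 s.py
```

```text
11.55 pos [0.5806 0.0843 0.0243] cwdeg 60.27 j6 1.163 F [ 0.8 -0.1 -2.5] M [0.005 0.108 0.105] e6 -0.468 w 0.0458
```

Emit:
arm_command([
  [0,0,0.1,3],
  [0,0,0.1,3],
  [0,0,0.1,3],
])

```text
t: 11.85
tool_pos: [0.5807, 0.084, 0.024]
tcp_rot: [0.984, 0.179, 0.004, 0.004]
wrist_force: [0.3, -1.0, -2.1]
width: 0.0461
```

```bash
python3 s.py
```

```text
11.85 pos [0.5807 0.084  0.024 ] cwdeg 69.43 j6 1.323 F [ 0.3 -1.  -2.1] M [0.054 0.033 0.099] e6 -0.469 w 0.0461
```

Emit:
arm_command([
  [0,0,0.1,3],
  [0,0,0.1,3],
])

```text
t: 12.05
tool_pos: [0.5808, 0.0839, 0.0239]
tcp_rot: [0.992, 0.126, 0.004, 0.004]
wrist_force: [0.9, -0.4, -2.2]
width: 0.0457
```

```bash
python3 s.py
```

```text
12.05 pos [0.5808 0.0839 0.0239] cwdeg 75.54 j6 1.43 F [ 0.9 -0.4 -2.2] M [0.051 0.059 0.104] e6 -0.469 w 0.0457
```

Emit:
arm_command([
  [0,0,0.1,3],
  [0,0,0.1,3],
  [0,0,0.1,3],
])

```text
t: 12.35
tool_pos: [0.5808, 0.0836, 0.0236]
tcp_rot: [0.999, 0.046, 0.004, 0.004]
wrist_force: [1.1, -0.6, -2.6]
width: 0.0458
```

```bash
python3 s.py
```

```text
12.35 pos [0.5808 0.0836 0.0236] cwdeg 84.7 j6 1.59 F [ 1.1 -0.6 -2.6] M [0.025 0.084 0.069] e6 -0.469 w 0.0458
```

Emit:
arm_command([
  [0,0,0.1,3],
  [0,0,0.1,3],
])

```text
t: 12.55
tool_pos: [0.5808, 0.0834, 0.0235]
tcp_rot: [1.0, -0.007, 0.005, 0.004]
wrist_force: [0.5, -1.2, -1.9]
width: 0.0457
```

```bash
python3 s.py
```

```text
12.55 pos [0.5808 0.0834 0.0235] cwdeg 90.8 j6 1.696 F [ 0.5 -1.2 -1.9] M [-0.014  0.03   0.138] e6 -0.467 w 0.0457
```

Emit:
arm_command([
  [0,0,0.1,3],
])

```text
t: 12.65
tool_pos: [0.5808, 0.0833, 0.0234]
tcp_rot: [0.999, -0.034, 0.005, 0.003]
wrist_force: [0.5, -1.1, -2.6]
width: 0.046
```

```bash
python3 s.py
```

```text
12.65 pos [0.5808 0.0833 0.0234] cwdeg 93.85 j6 1.75 F [ 0.5 -1.1 -2.6] M [0.017 0.089 0.067] e6 -0.462 w 0.046
```

Emit:
arm_command([
  [0,0,0.1,3],
])

```text
t: 12.75
tool_pos: [0.5808, 0.0832, 0.0233]
tcp_rot: [0.998, -0.06, 0.005, 0.003]
wrist_force: [1.0, -1.5, -2.7]
width: 0.0457
```

```bash
python3 s.py
```

```text
12.75 pos [0.5808 0.0832 0.0233] cwdeg 96.89 j6 1.803 F [ 1.  -1.5 -2.7] M [0.022 0.076 0.09 ] e6 -0.453 w 0.0457
```

Emit:
arm_command([
  [0,0,0.1,3],
])

```text
t: 12.85
tool_pos: [0.5808, 0.0831, 0.0232]
tcp_rot: [0.996, -0.087, 0.005, 0.003]
wrist_force: [0.4, -0.2, -2.2]
width: 0.0461
```

```bash
cat > a.py <<'E'
from h import *
L=[]
for i in range(6):
    o=robot.get_obs(); L.append(o["ft_torque"][2]); q=Rot.from_quat(o["tcp_rot"]).as_matrix()
    if i in(0,5): print(o["t"],"cw",round(-np.degrees(np.arctan2(q[1,1],q[0,1])),2),"e6",o["joint_efforts"][5].round(3))
    if i<5: grab_frame("wrist")
print(np.round(L,3),np.mean(L).round(3))
E
python3 a.py
```

```text
12.85 cw 99.94 e6 -0.442
13.1 cw 99.81 e6 0.019
[ 0.074 -0.103 -0.077 -0.029 -0.045  0.002] -0.03
```

Emit:
arm_command([
  [0,0,0.1,3],
])

```text
t: 13.2
tool_pos: [0.5808, 0.083, 0.0231]
tcp_rot: [0.994, -0.111, 0.005, 0.003]
wrist_force: [0.3, -0.9, -2.6]
width: 0.0459
```

```bash
python3 a.py
```

```text
13.2 cw 102.78 e6 -0.703
13.45 cw 102.73 e6 0.033
[ 0.066 -0.069 -0.082 -0.078 -0.029  0.032] -0.026
```

Emit:
arm_command([
  [0,0,0.1,3],
])

```text
t: 13.55
tool_pos: [0.5808, 0.0829, 0.0231]
tcp_rot: [0.991, -0.137, 0.005, 0.003]
wrist_force: [0.6, -1.4, -2.1]
width: 0.046
```

```bash
python3 s.py
```

```text
13.55 pos [0.5808 0.0829 0.0231] cwdeg 105.7 j6 1.957 F [ 0.6 -1.4 -2.1] M [-0.107  0.085  0.137] e6 -0.687 w 0.046
```

Emit:
arm_command([
  [0,0,0,2],
])

```text
t: 13.65
tool_pos: [0.5807, 0.0829, 0.023]
tcp_rot: [0.988, -0.154, 0.005, 0.003]
wrist_force: [1.4, -0.8, -3.3]
width: 0.0458
```

```bash
python3 a.py
python3 - <<'E'
from h import *
im,d=grab_frame("wrist"); cv2.imwrite("pics/w6.png",im)
E
```

```text
13.65 cw 107.71 e6 -0.123
13.9 cw 107.63 e6 0.062
[0.088 0.03  0.017 0.023 0.03  0.089] 0.046
```

View pics/w6.png

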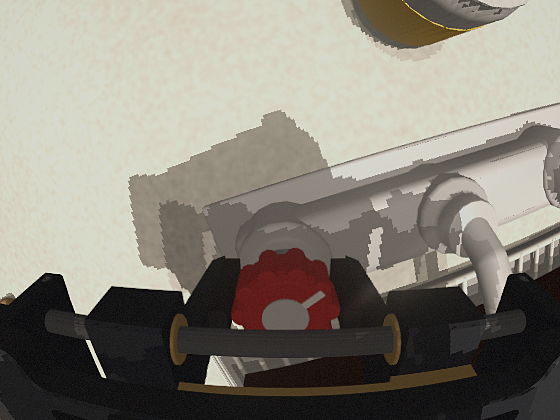

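The mark is unmoved relative to the gripper, so there is still no slip. The torque has just begun to climb, so I'm going in single 2° steps.

Emit:
arm_command([
  [0,0,0,2],
])

```text
t: 14.05
tool_pos: [0.5807, 0.0828, 0.023]
tcp_rot: [0.985, -0.17, 0.005, 0.003]
wrist_force: [1.0, -1.4, -2.9]
width: 0.046
```

```bash
python3 s.py
```

```text
14.05 pos [0.5807 0.0828 0.023 ] cwdeg 109.62 j6 2.025 F [ 1.  -1.4 -2.9] M [-0.126  0.043  0.126] e6 -0.384 w 0.046
```

Emit:
arm_command([
  [0,0,0,2],
])

```text
t: 14.15
tool_pos: [0.5807, 0.0828, 0.0229]
tcp_rot: [0.982, -0.188, 0.005, 0.003]
wrist_force: [-0.4, -1.1, -2.9]
width: 0.0459
```

```bash
python3 s.py
```

```text
14.15 pos [0.5807 0.0828 0.0229] cwdeg 111.63 j6 2.06 F [-0.4 -1.1 -2.9] M [-0.117  0.113  0.149] e6 -0.192 w 0.0459
```

Emit:
arm_command([
  [0,0,0,1],
])

```text
t: 14.25
tool_pos: [0.5806, 0.0827, 0.0229]
tcp_rot: [0.981, -0.196, 0.005, 0.003]
wrist_force: [1.2, -0.2, -3.0]
width: 0.0458
```

```bash
python3 a.py
```

```text
14.25 cw 112.63 e6 0.114
14.5 cw 112.6 e6 0.067
[0.166 0.083 0.022 0.023 0.055 0.041] 0.065
```

Emit:
arm_command([
  [0,0,0,2],
])

```text
t: 14.6
tool_pos: [0.5806, 0.0827, 0.0228]
tcp_rot: [0.977, -0.213, 0.005, 0.003]
wrist_force: [0.9, -1.1, -3.3]
width: 0.0457
```

```bash
python3 s.py
```

```text
14.6 pos [0.5806 0.0827 0.0228] cwdeg 114.58 j6 2.112 F [ 0.9 -1.1 -3.3] M [-0.126  0.07   0.179] e6 -0.347 w 0.0457
```

Emit:
arm_command([
  [0,0,0,2],
])

```text
t: 14.7
tool_pos: [0.5806, 0.0826, 0.0228]
tcp_rot: [0.973, -0.23, 0.005, 0.003]
wrist_force: [0.5, -1.1, -3.5]
width: 0.046
```

```bash
python3 s.py
```

```text
14.7 pos [0.5806 0.0826 0.0228] cwdeg 116.62 j6 2.148 F [ 0.5 -1.1 -3.5] M [-0.124  0.07   0.192] e6 -0.15 w 0.046
```

Emit:
arm_command([
  [0,0,0,1],
])

```text
t: 14.8
tool_pos: [0.5806, 0.0826, 0.0227]
tcp_rot: [0.971, -0.239, 0.005, 0.003]
wrist_force: [0.4, -1.5, -2.0]
width: 0.0459
```

```bash
python3 a.py
```

```text
14.8 cw 117.63 e6 0.156
15.05 cw 117.59 e6 0.101
[0.215 0.113 0.133 0.069 0.049 0.085] 0.111
```

Emit:
arm_command([
  [0,0,0,2],
  [0,0,0,1.5],
])

```text
t: 15.25
tool_pos: [0.5805, 0.0825, 0.0227]
tcp_rot: [0.963, -0.268, 0.006, 0.003]
wrist_force: [0.4, -1.7, -2.7]
width: 0.0456
```

```bash
python3 a.py
```

```text
15.25 cw 121.12 e6 0.035
15.5 cw 121.06 e6 0.119
[0.342 0.097 0.097 0.129 0.072 0.102] 0.14
```

The seat torque by fit is about 0.17 N m above free running. The rest torque of about 0.10 plus the 0.08 drag agrees. Releasing and retreating straight up.

Emit:
arm_command([
  [0,0,0,0],
  [0,0,0,0],
  [0,0,0,0],
  [0,0,0,0],
], jaw=50)

```text
t: 15.9
tool_pos: [0.5818, 0.0837, 0.0244]
tcp_rot: [0.963, -0.268, 0.006, 0.002]
wrist_force: [-0.1, -0.5, 0.3]
width: 0.0711
```

```bash
python3 s.py; python3 -c "
from h import *
im,d=grab_frame('wrist'); cv2.imwrite('pics/w7.png',im)"
```

```text
15.9 pos [0.5818 0.0837 0.0244] cwdeg 121.1 j6 2.225 F [-0.1 -0.5  0.3] M [0.062 0.162 0.002] e6 -0.0 w 0.0711
```

View pics/w7.png

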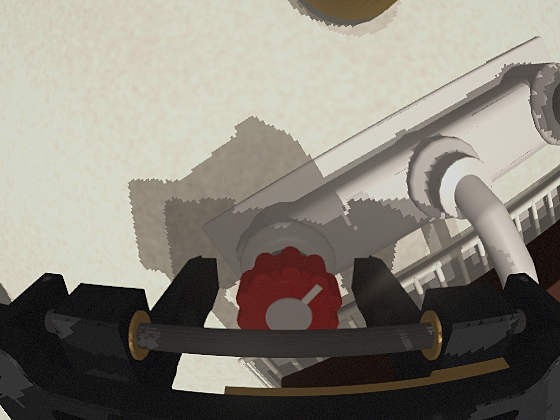

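The wheel is free between the open fingers. Its mark now runs (287,315) to (320,288), so it sprang back a few degrees. I'll measure that.

Run:
```python
from h import *
c=camera_info("wrist"); K=np.array(c["K"]); T=np.array(c["T_tool_cam"])
def ang(fn,p,q,z):
    im=cv2.imread(fn); R=Rot.from_quat(q).as_matrix(); p=np.array(p)
    sub=im[270:328,265:335].astype(int); red=(sub[...,2]>2*sub[...,1])
    g=cv2.cvtColor(im,cv2.COLOR_BGR2GRAY)[270:328,265:335]
    m=(g>150)&(sub.max(2)-sub.min(2)<40)
    k,l,s,ce=cv2.connectedComponentsWithStats(m.astype(np.uint8)); 
    best=[j for j in range(1,k) if s[j,4]>25]; 
    for j in best:
        v,u=np.nonzero(l==j); v=v+270.;u=u+265.
        x=(u-K[0,2])/K[0,0]; y=(v-K[1,2])/K[1,1]; th=np.hypot(x,y); r=np.c_[x/th*np.sin(th),y/th*np.sin(th),np.cos(th)]
        w=r@(R@T[:3,:3]).T; o=p+R@T[:3,3]; P=o+w*((z-o[2])/w[:,2])[:,None]
        ev,E=np.linalg.eigh(np.cov(P[:,:2].T)); d=E[:,1]; print(fn,s[j],"cw deg mod180",(-np.degrees(np.arctan2(d[1],d[0]))%180).round(1),"rel tool",((-np.degrees(np.arctan2(d[1],d[0]))+np.degrees(np.arctan2(R[1,1],R[0,1])))%180).round(1),np.sqrt(ev).round(4))
o=robot.get_obs()
ang("pics/w5.png",[.577,.0835,.0285],[.013,1,-.004,-.001],.095)
ang("pics/w6.png",[.5807,.0829,.023],[.988,-.154,.005,.003],.090)
ang("pics/w7.png",o["tool_pos"],o["tcp_rot"],.090)
```

```text
pics/w5.png [66 49  4  9 31] cw deg mod180 174.5 rel tool 83.0 [0.0005 0.0014]
```

```bash
python3 - <<'E'
import cv2,numpy as np
for f in("w5","w6","w7"):
    im=cv2.imread(f"pics/{f}.png"); print(f,im[300,300:304].tolist(),[(x,y,im[y,x].tolist()) for x,y in((285,313),(312,300),(314,298),(316,291),(318,289))])
E
sed -n 1,1p /dev/null
python3 - <<'E'
import sys; sys.path.insert(0,'.')
from h import *
c=camera_info("wrist"); K=np.array(c["K"]); T=np.array(c["T_tool_cam"])
def ang(fn,p,q,z):
    im=cv2.imread('pics/'+fn); R=Rot.from_quat(q).as_matrix(); p=np.array(p)
    h=cv2.cvtColor(im,cv2.COLOR_BGR2HSV); m=((h[...,1]<70)&(h[...,2]>95)).astype(np.uint8)
    yy,xx=np.mgrid[:420,:560]; rr=np.hypot(xx-286,(yy-315)); m[(rr<24)|(rr>46)|(yy>312)|(xx<287)]=0
    k,l,s,ce=cv2.connectedComponentsWithStats(m)
    j=1+np.argmax(s[1:,4]); 
    v,u=np.nonzero(l==j); x=(u-K[0,2])/K[0,0]; y=(v-K[1,2])/K[1,1]; th=np.hypot(x,y); r=np.c_[x/th*np.sin(th),y/th*np.sin(th),np.cos(th)]
    w=r@T[:3,:3].T; o=T[:3,3]; P=o+w*(((p[2]-z)-o[2])/w[:,2])[:,None]
    cc=P[:,:2].mean(0); ev,E=np.linalg.eigh(np.cov(P[:,:2].T)); d=E[:,1]
    print(fn,s[j],"centroid",cc.round(4),"dir in tool",(np.degrees(np.arctan2(d[1],d[0]))%180).round(1))
ang("w5.png",[.577,.0835,.0285],[.013,1,-.004,-.001],.096)
ang("w6.png",[.5807,.0829,.023],[.988,-.154,.005,.003],.090)
o=robot.get_obs(); ang("w7.png",o["tool_pos"],o["tcp_rot"],.090)
E
```

```text
w5 [[31, 29, 99], [22, 30, 95], [30, 31, 99], [28, 30, 97]] [(285, 313, [93, 99, 106]), (312, 300, [104, 114, 124]), (314, 298, [106, 116, 125]), (316, 291, [23, 25, 95]), (318, 289, [22, 24, 95])]
w6 [[28, 31, 97], [23, 27, 97], [23, 21, 95], [21, 24, 96]] [(285, 313, [91, 97, 102]), (312, 300, [105, 115, 123]), (314, 298, [103, 113, 122]), (316, 291, [13, 16, 90]), (318, 289, [24, 24, 97])]
w7 [[66, 71, 89], [86, 96, 106], [107, 117, 122], [107, 117, 125]] [(285, 313, [92, 100, 105]), (312, 300, [22, 22, 96]), (314, 298, [15, 17, 90]), (316, 291, [104, 112, 121]), (318, 289, [101, 112, 121])]
w5.png [306 291  19  16 134] centroid [0.0088 0.0128] dir in tool 46.4
w6.png [306 291  19  16 137] centroid [0.0086 0.0129] dir in tool 46.7
w7.png [303 284  19  20 149] centroid [0.01   0.0119] dir in tool 36.0
```

It sprang back about 10.6°, which leaves roughly 0.05–0.08 N m on the seat, close to the drip limit. The abrupt release probably let it overshoot. I'll regrip at the same flutes, snug it again, then ease the torque off slowly before letting go.

Emit:
arm_command([
  [0,0,0,-5.3],
  [0,0,0,-5.3],
  [0,0,0,0],
])

```text
t: 16.25
tool_pos: [0.5823, 0.084, 0.0251]
tcp_rot: [0.985, -0.175, 0.007, 0.002]
wrist_force: [0.0, 0.9, -0.4]
width: 0.0709
```

```bash
python3 s.py
```

```text
16.25 pos [0.5823 0.084  0.0251] cwdeg 110.16 j6 2.034 F [ 0.   0.9 -0.4] M [ 0.035  0.135 -0.048] e6 -0.595 w 0.0709
```

Emit:
arm_command([
  [0,0,0,0],
  [0,0,0,0],
  [0,0,0,0],
  [0,0,0,0],
  [0,0,0,0],
], jaw=255, squeeze=30)

```text
t: 16.75
tool_pos: [0.5818, 0.0824, 0.0252]
tcp_rot: [0.984, -0.177, 0.006, 0.003]
wrist_force: [-0.2, 0.8, 0.4]
width: 0.0468
```

```bash
python3 a.py; python3 s.py
```

```text
16.75 cw 110.43 e6 0.146
17.0 cw 110.4 e6 0.093
[0.133 0.088 0.144 0.174 0.137 0.061] 0.123
17.0 pos [0.5818 0.0824 0.0252] cwdeg 110.4 j6 2.04 F [-0.5 -1.3  0.7] M [-0.311  0.26   0.061] e6 0.093 w 0.0465
```

Emit:
arm_command([
  [0,0,0,2],
  [0,0,0,2],
])

```text
t: 17.2
tool_pos: [0.5817, 0.0822, 0.0251]
tcp_rot: [0.977, -0.212, 0.006, 0.004]
wrist_force: [-0.5, -0.9, 0.5]
width: 0.0468
```

```bash
python3 s.py
```

```text
17.2 pos [0.5817 0.0822 0.0251] cwdeg 114.48 j6 2.111 F [-0.5 -0.9  0.5] M [-0.251  0.239  0.192] e6 -0.18 w 0.0468
```

Emit:
arm_command([
  [0,0,0,1.5],
])

```text
t: 17.3
tool_pos: [0.5817, 0.0822, 0.0251]
tcp_rot: [0.974, -0.225, 0.006, 0.004]
wrist_force: [-1.0, -1.9, 0.0]
width: 0.0467
```

```bash
python3 s.py
```

```text
17.3 pos [0.5817 0.0822 0.0251] cwdeg 116.04 j6 2.139 F [-1.  -1.9  0. ] M [-0.299  0.239  0.202] e6 -0.019 w 0.0467
```

Emit:
arm_command([
  [0,0,0,1.5],
])

```text
t: 17.4
tool_pos: [0.5817, 0.0821, 0.025]
tcp_rot: [0.971, -0.239, 0.006, 0.004]
wrist_force: [-0.0, -1.6, -0.0]
width: 0.0469
```

```bash
python3 s.py
```

```text
17.4 pos [0.5817 0.0821 0.025 ] cwdeg 117.61 j6 2.166 F [-0.  -1.6 -0. ] M [-0.273  0.273  0.25 ] e6 -0.059 w 0.0469
```

Emit:
arm_command([
  [0,0,0,1.5],
])

```text
t: 17.5
tool_pos: [0.5816, 0.082, 0.025]
tcp_rot: [0.968, -0.252, 0.006, 0.004]
wrist_force: [-1.1, -2.3, -0.0]
width: 0.0469
```

```bash
python3 a.py
```

```text
17.5 cw 119.2 e6 -0.049
17.75 cw 119.11 e6 0.084
[0.252 0.139 0.038 0.09  0.02  0.042] 0.097
```

Emit:
arm_command([
  [0,0,0,-1],
  [0,0,0,-1],
])

```text
t: 17.95
tool_pos: [0.5817, 0.0821, 0.0251]
tcp_rot: [0.972, -0.233, 0.006, 0.004]
wrist_force: [0.4, -0.9, -0.5]
width: 0.0472
```

```bash
python3 a.py
```

```text
17.95 cw 116.98 e6 0.264
18.2 cw 117.05 e6 0.213
[0.04  0.082 0.186 0.206 0.257 0.17 ] 0.157
```

Emit:
arm_command([
  [0,0,0,-1],
  [0,0,0,-1],
  [0,0,0,-1],
])

```text
t: 18.5
tool_pos: [0.5817, 0.0823, 0.0251]
tcp_rot: [0.978, -0.207, 0.006, 0.004]
wrist_force: [-0.9, -0.5, 0.9]
width: 0.0465
```

```bash
python3 s.py
```

```text
18.5 pos [0.5817 0.0823 0.0251] cwdeg 113.86 j6 2.101 F [-0.9 -0.5  0.9] M [-0.316  0.234  0.041] e6 0.23 w 0.0465
```

Emit:
arm_command([
  [0,0,0,-1],
])

```text
t: 18.6
tool_pos: [0.5817, 0.0823, 0.0251]
tcp_rot: [0.98, -0.197, 0.006, 0.004]
wrist_force: [1.3, -1.3, 0.8]
width: 0.047
```

```bash
python3 a.py; python3 -c "
from h import *
im,d=grab_frame('wrist'); cv2.imwrite('pics/w8.png',im)"
```

```text
18.6 cw 112.78 e6 0.217
18.85 cw 112.85 e6 0.177
[0.027 0.127 0.138 0.159 0.202 0.185] 0.139
```

Emit:
arm_command([
  [0,0,0,-1],
])

```text
t: 19.0
tool_pos: [0.5818, 0.0823, 0.0252]
tcp_rot: [0.982, -0.189, 0.006, 0.004]
wrist_force: [0.3, -0.6, 0.9]
width: 0.0469
```

```bash
python3 s.py;  python3 -c "
from h import *
im,d=grab_frame('wrist'); cv2.imwrite('pics/w8.png',im)"; python3 s.py
```

```text
19.0 pos [0.5818 0.0823 0.0252] cwdeg 111.82 j6 2.065 F [ 0.3 -0.6  0.9] M [-0.193  0.225 -0.019] e6 0.304 w 0.0469
19.05 pos [0.5818 0.0823 0.0252] cwdeg 111.76 j6 2.064 F [-0.6 -1.6  1. ] M [-0.215  0.25   0.032] e6 0.103 w 0.047
```

Emit:
arm_command([
  [0,0,0,0],
  [0,0,0,0],
  [0,0,0,0],
  [0,0,0,0],
], jaw=50)

```text
t: 19.45
tool_pos: [0.582, 0.0833, 0.0251]
tcp_rot: [0.982, -0.189, 0.006, 0.003]
wrist_force: [-0.2, 0.4, -0.9]
width: 0.0708
```

```bash
cat > m.py <<'E'
from h import *
c=camera_info("wrist"); K=np.array(c["K"]); T=np.array(c["T_tool_cam"])
o=robot.get_obs(); im,d=grab_frame('wrist'); cv2.imwrite('pics/w9.png',im)
q=Rot.from_quat(o["tcp_rot"]).as_matrix(); print(o["tool_pos"],"cw",-np.degrees(np.arctan2(q[1,1],q[0,1])))
for f in("w6","w8","w9"):
    im=cv2.imread(f'pics/{f}.png'); h=cv2.cvtColor(im,cv2.COLOR_BGR2HSV); m=((h[...,1]<70)&(h[...,2]>95)).astype(np.uint8)
    yy,xx=np.mgrid[:420,:560]; rr=np.hypot(xx-286,yy-315); m[(rr<24)|(rr>46)|(yy>312)|(xx<287)]=0
    k,l,s,ce=cv2.connectedComponentsWithStats(m); j=1+np.argmax(s[1:,4]); v,u=np.nonzero(l==j)
    x=(u-K[0,2])/K[0,0]; y=(v-K[1,2])/K[1,1]; th=np.hypot(x,y); r=np.c_[x/th*np.sin(th),y/th*np.sin(th),np.cos(th)]@T[:3,:3].T
    P=T[:3,3]+r*((-.067-T[2,3])/r[:,2])[:,None]; ev,E=np.linalg.eigh(np.cov(P[:,:2].T)); dd=E[:,1]
    print(f,s[j],(np.degrees(np.arctan2(dd[1],dd[0]))%180).round(1))
E
python3 m.py
```

```text
[0.5819743  0.08326309 0.0250599 ] cw 111.80803518304869
w6 [306 291  19  16 137] 46.7
w8 [305 289  19  17 132] 46.2
w9 [305 289  20  17 144] 45.0
```

The wheel came to rest at the same angle as before, about 110°, moving only about 1° on release. That is its natural resting point, where seat torque roughly equals the 0.08 drag. Retreating.

Emit:
arm_command([
  [0,0,-15,0],
  [0,0,-25,0],
  [0,0,-40,0],
  [0,0,-40,0],
  [0,0,-40,0],
  [0,0,0,0],
  [0,0,0,0],
])

```text
t: 20.2
tool_pos: [0.5795, 0.0848, 0.1963]
tcp_rot: [0.982, -0.189, 0.007, 0.002]
wrist_force: [0.6, -0.3, -0.2]
width: 0.0706
```

```bash
python3 s.py
python3 - <<'E'
from h import *
im,d=grab_frame("wrist"); t,_=grab_frame("top"); b=cv2.imread("pics/b.png")
cv2.imwrite("pics/f.png",np.vstack([np.hstack([cv2.resize(im,(400,300)),cv2.resize(t[90:300,130:410],(400,300))]),np.hstack([cv2.resize(cv2.absdiff(t,b),(400,300)),cv2.resize(b[90:300,130:410],(400,300))])]))
E
```

```text
20.2 pos [0.5795 0.0848 0.1963] cwdeg 111.82 j6 2.063 F [ 0.6 -0.3 -0.2] M [0.047 0.135 0.002] e6 -0.0 w 0.0706
```

View pics/f.png

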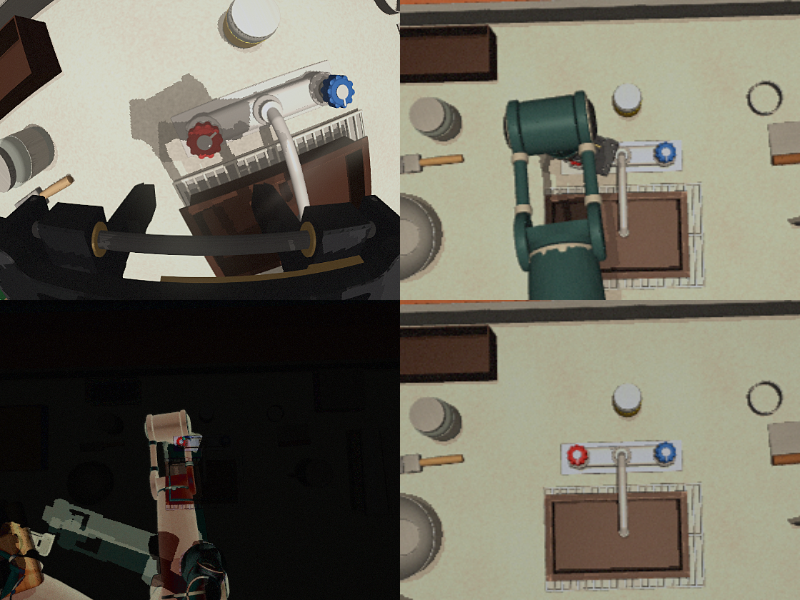

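The gripper is clear above the red wheel (205,140 in the wrist view). The before/after difference shows only the arm moving; the blue wheel, can and the rest of the counter are as they were, and so is what shows of the pan. Handing in.

```bash
python3 -c "
from h import *
print(ticket.close_job())"
```

```text
the job is handed in; nothing more can be done
None
```

The hot valve is closed and I've handed the job in at about 20 s. I broke the scale loose at about 0.8 N m, within the first 40° of turn. I ran the wheel down at about 0.1 N m and felt the washer meet its seat near 4.2 rad. I then tightened it to about 0.17–0.20 N m above free running, inside the snug range.

**Checks that went well:**
- **Grip:** the wheel's index mark showed no slip up to just past the seat.
- **Surroundings:** the top view before and after differs only where the arm is. The arm hid part of the pan, and what shows of it hadn't moved.
- **Contact:** the gripper is open and well clear, with no force on the wrist.

**What failed or disagreed:**
- **Missed first grip:** the fingers end about 31 mm short of the reported TCP, so they first closed in the air above the wheel. I measured the offset and regripped lower.
- **Spring-back:** on the first release the wheel sprang back about 10.6°. I gripped it again, tightened to about 0.17 N m above free running and eased it off slowly. It came to rest at the same angle, with about 0.05–0.08 N m left on the seat, depending on the estimate. That is above the 0.05 drip limit but below the snug range; the packing drag cannot hold more than about 0.08.
- **One high torque reading:** a single noisy reading at the first peak was 0.34 N m in total. The fit predicted about 0.25, and even the high reading is below the crush level of about 0.43.

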